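Clip the sample case shut crosswise

TASK

The sample case stands in its tray with the lid on and its four side clips swung out. Snap all four clips down over the rim until each clicks fully home, working crosswise: after the first clip do the one at the diagonally opposite corner, then the other two. Press with feeling, never harder than 20 N, and leave the weight and the vial beside the tray standing where they are.

Things in the scene. Friction and masses are not known exactly. Their poses are not given: they have to be found in the camera images.
- tray: Shallow aluminium tray, 136 x 200 mm, floor 12 mm and edge 24 mm above its underside, fixed. Origin: centre of its underside; x = along its short side, away from the robot (to its 'back', within 0.25 rad), y = along its long side (to its 'left'), z up. The sample case stands in it, long side along y.
- case_spot (a point): Point of the tray (moves with the tray, not with the case), 12 mm above its origin: where the middle of the case's foot would be if centred. The case (grey, 90 x 170 mm, white lid 112 x 180 mm, top 96 mm above the tray's origin) stands firmly, but up to 9 mm off along x, 3 mm along y and turned up to 0.12 rad; that offset is not measured.
- front_hinges (a point): Point of the tray: middle of the front hinge line if the case were centred (it is off as told for case_spot). 61 mm in front of the case's middle, 88 mm above the tray's origin; the line is parallel to y, clips centred 50 mm left and right of the point. Each clip: white flap 36 mm wide (along y), 44 mm long from the hinge, 4 mm thick; hinge knuckles stick out 3 mm.
- back_hinges (a point): The same for the back hinge line, 61 mm behind the case's middle. Each flap has a thumb pad on its outer face, from 11 to 43 mm from the hinge; when shut the flap hangs straight down and the pad's face lies 5 mm outside the hinge line. The space outside and below each clip is free down to the tray.
- clip_fl (a joint): Hinge of the front left clip (nearer the robot; x = -61, y = +50 mm in the case). 0 = shut; grows as it swings out and up, 1.57 = straight out level. Starts at 1.1 to 1.75; home is below 0.06. Press any clip on its pad, down and then in towards the case.
- clip_fr (a joint): Hinge of the front right clip (nearer the robot; x = -61, y = -50 mm in the case). 0 = shut; grows as it swings out and up, 1.57 = straight out level. Starts at 1.1 to 1.75; home is below 0.06. Any clip swings freely (about 0.5 N) until 0.26 rad.
- clip_bl (a joint): Hinge of the back left clip (farther from the robot; x = +61, y = +50 mm in the case). 0 = shut; grows as it swings out and up, 1.57 = straight out level. Starts at 1.1 to 1.75; home is below 0.06. From 0.26 rad to 0.06 rad a clip's springy lip rides over the rim: about 7 to 10 N at 26 mm below the hinge.
- clip_br (a joint): Hinge of the back right clip (farther from the robot; x = +61, y = -50 mm in the case). 0 = shut; grows as it swings out and up, 1.57 = straight out level. Starts at 1.1 to 1.75; home is below 0.06. Past 0.06 rad a clip clicks, force drops, it is drawn home to a hard stop; let go earlier, it springs back out.
- weight_200: Brass weight with a knob, 30 mm across and 44 mm high, standing loose beside the left end of the tray; origin at the centre of its underside. A bystander.
- vial_2: White screw vial with a black cap, 27 mm across and 56 mm high, standing loose beside the right end of the tray; origin at the centre of its underside. A bystander.

How it is judged:
On the way, in this order (a step that is already met when the one before it is completed fails the run):
1. a first clip, any one, is shut (value of joint any of clip_fl, clip_fr, clip_bl, clip_br below 0.06 rad), for 0.2 s.
2. two diagonally opposite clips are shut ((value of joint each of clip_fl, clip_br below 0.06 rad or value of joint each of clip_fr, clip_bl below 0.06 rad)), for 0.2 s.
3. all four clips are shut (value of joint each of clip_fl, clip_fr, clip_bl, clip_br below 0.06 rad), for 0.2 s.
At the end, for the whole second after the job is handed in: All four clip hinges read below 0.06 rad (clicked home), and the brass weight and the vial still stand upright (all of step 3 and angle between each of weight_200, vial_2's own z axis and vertical below 0.15 rad); the robot touches nothing.
It fails at once if two neighbouring clips are shut while both others are still open (not crosswise) ((value of joint each of clip_fl, clip_fr below 0.06 rad and value of joint each of clip_bl, clip_br above 0.06 rad) or (value of joint each of clip_bl, clip_br below 0.06 rad and value of joint each of clip_fl, clip_fr above 0.06 rad) or (value of joint each of clip_fl, clip_bl below 0.06 rad and value of joint each of clip_fr, clip_br above 0.06 rad) or (value of joint each of clip_fr, clip_br below 0.06 rad and value of joint each of clip_fl, clip_bl above 0.06 rad)).
It fails at once if the fingers press on anything with more than 20 N (contact force between the fingers and anything else above 20 N).
It fails at once if the arm or hand presses on anything with more than 20 N (contact force between the arm and anything else above 20 N).
It fails at once if the brass weight or the vial is moved by more than 20 mm (distance of any of weight_200, vial_2 from where it was at the start of the episode above 0.02 m).
It also fails if it takes over 58 s, if anything falls off the work surface, if the arm or the gripper's body presses on something with over 40 N, if the wrist force passes 120 N, or if a joint passes its speed limit or range.

ROBOT

A 6-joint arm with a two-finger parallel gripper is mounted at the origin on a cart in front of the work surface, level with it; the furniture and walls round the work are solid. World frame = base frame: x ahead of the robot, y to its left, z up, the work surface at z = 0. Lengths are in m, angles in rad, forces in N, time in s.
With the tool pointing down it reaches from about 0.25 to 0.775 m from the base axis. Payload 4 kg.
Tool frame: the origin (TCP) lies at the very end of the fingers, on their centre line; the grasp point (between the pads) lies 19 mm behind it (robot.hold_point_z is the distance from the TCP to the grasp point, in m); z points along the fingers, y is the line along which they close (so a half turn about z gives the same grasp; the last joint's range is limited). The gripper opens to 94 mm and grips with 3 to 60 N. Pads are 16 mm wide; open, the fingers measure 119 mm over their backs; the gripper's body (75 mm by 177 mm) begins 78 mm behind the grasp point.
Start: joints at [1.181, 0.087, 1.371, -0, 1.684, -0.103], TCP at [0.156, 0.528, 0.206] pointing down, gripper open.
Joint ranges: [-3.1, 3.1], [-0.76, 2.03], [0.27, 2.55], [-1.08, 4.22], [0.17, 2.65], [-2.57, 2.57]. Speed limits (rad/s): [2.79, 2.79, 3.14, 3.14, 3.14, 3.14].

INTERFACE

Orientations are given as [roll, pitch, yaw] about the fixed x, y, z axes, in that order (R = Rz(yaw) Ry(pitch) Rx(roll)).
In Python, from bench import robot gives the robot as it stands.
- The arm moves only by the tool carry_out, never from a script. Its argument "steps" is a list of rows, each a list of 3 entries, a list of its own where there are three numbers: the shift along the tool's x, y, z in m, then the turn about the tool's z in units of 10 degrees (1.0 is 10 degrees), then the closure, from -1 (fully open) to 1 (shut). In form: [[[tx, ty, tz], roll, jaw], ...]. A call has 1 to 10 rows; each row is the pose to reach, as a shift and turn from the pose commanded when the call began, along the tool's axes at that moment; what a row does not reach only later rows make up. A row lasts 1/8 s, in which the tool goes at most 62.5 mm and 10.7 degrees, less where a joint would pass 70% of its speed; a pose out of reach is approached as far as the arm can. A call with a gripper value outside its range is refused whole. The fingers move at their own pace and stop on an object; the grip force is fixed at half the most. Time passes only in rows, so rows that repeat a pose let the fingers close. It gives the time, the measured TCP pose, the force, the opening and the grip force at its end, in the units of the state.
- robot.get_obs(): the state, without advancing time (a new reading comes with each control period).
- robot.snapshot(name): name is "side" or "top" or "wrist"; returns a dict with "image" (420x560x3 uint8, red, green, blue), "z_map" (420x560 float32, m along the optical axis (not along the pixel's ray), 0 where there is no reading), "mtx" (3x3 intrinsics, pixels), "R" (3x3) and "t" (3): a world point X has camera coordinates R X + t. Camera axes: x right, y down, z forward; pixel columns grow to the right and rows downward; lengths in m; the calibration is good to about 2 mm. A picture is of the moment at which its call begins.
- robot.close_job(): hands the job in; it is judged then, once.
The state is a dict: "time": time; "joint_positions": joint angles; "qvel": joint speeds; "joint_torque": joint torques, N m; "tool_pos": TCP position; "ee_rot": TCP orientation; "wrist_force": force on the tool from outside, world axes, zero at the start; "wrist_torque": the same for the moment, N m; "width": finger opening in m; "finger_force": force on a finger pad.
Only numpy, scipy, OpenCV 4.12 (cv2) and the standard library are available. Lean on these libraries where they do the work, as an engineer would, in place of code of your own. Each camera call takes 0.05 s, during which the arm holds its last target. There are 200 camera calls.

## Working session

There is one attempt and no reset: what is moved stays moved. The work goes in short steps, Python scripts to look and compute and a tool call to move; the robot and the scene stay as the last step left them, time stands still between calls to the robot, and variables do not carry over. Pictures are saved under pics/ and viewed, at most 10 in all, crops included, and the job is handed in when it is done.

Besides the shell and the picture viewer there is one more tool, called after "Emit:" as a command line: name --argument value ..., lists and objects as JSON in quotes. carry_out: Moves the arm, as the interface text tells. Its arguments: {"type":"object","properties":{"steps":{"type":"array","items":{"type":"array"}}},"required":["steps"]}

```bash
mkdir -p pics; ls; cat > h.py <<'E'
import numpy as np,cv2
from bench import robot
def snap(n):
    s=robot.snapshot(n); im=s["image"]; z=s["z_map"]; K=s["mtx"]; R=s["R"]; t=s["t"]
    v,u=np.mgrid[:420,:560]
    c=np.stack([(u-K[0,2])/K[0,0]*z,(v-K[1,2])/K[1,1]*z,z],-1)
    P=(c-t)@R; P[z==0]=np.nan
    return im,P,s
E
python3 - <<'E'
from h import *
o=robot.get_obs(); print({k:np.round(v,3) for k,v in o.items()})
ims=[]
for n in ["top","side"]:
    im,P,s=snap(n); cv2.imwrite(f"pics/{n}0.png",im[...,::-1]); np.savez(f"{n}0.npz",im=im,P=P)
    print(n,-s["R"].T@s["t"])
E
```

```text
pics
{'time': np.float64(0.0), 'joint_positions': array([ 1.181,  0.088,  1.372, -0.   ,  1.684, -0.103]), 'qvel': array([ 0.002, -0.001, -0.001,  0.   ,  0.   , -0.   ]), 'joint_torque': array([ 1.0000e-03, -3.4017e+01, -3.0243e+01,  7.2000e-02,  3.3000e-02,
       -0.0000e+00]), 'tool_pos': array([0.155, 0.527, 0.204]), 'ee_rot': array([-3.139, -0.   ,  2.855]), 'wrist_force': array([-0.747, -0.283, -0.042]), 'wrist_torque': array([-0.05 ,  0.014, -0.005]), 'finger_force': np.float64(0.0), 'width': np.float64(0.094)}
top [0.39947345 0.08354054 0.91503453]
side [1.29288249 0.41042227 0.45095089]
```

View pics/top0.png

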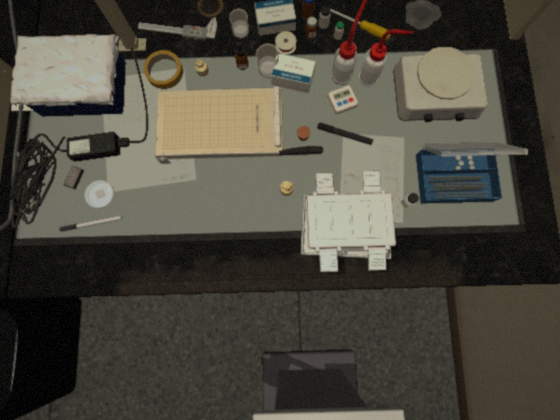

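View pics/side0.png

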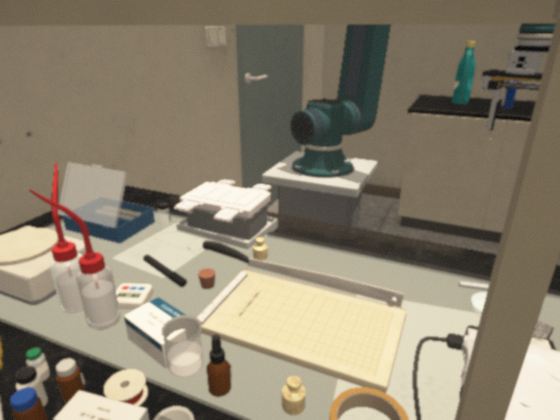

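The top view shows the case at about (350,222), its four clips at (325,184), (372,181), (329,260) and (377,258), the brass weight at (287,187) and the vial at (411,199). The side view confirms the case is near the robot with nothing above it. Next I'll get their positions from the depth map.

```bash
python3 - <<'E'
from h import *
d=np.load("top0.npz"); im,P=d["im"],d["P"]
print(np.round(P[222,350],3),np.round(P[187,287],3),np.round(P[199,411],3))
Z=P[...,2]; sub=np.zeros(Z.shape,bool); sub[165:280,290:405]=1
m=(sub&(Z>0.087)&(Z<0.115)).astype(np.uint8)
# lid: opened to remove clips
lid=cv2.morphologyEx(m,cv2.MORPH_OPEN,np.ones((31,31),np.uint8))
q=P[lid>0]; r=cv2.minAreaRect((q[:,:2]*1000).astype(np.float32)); print("lid",r,np.nanmedian(q[:,2]))
hi=(sub&(Z>0.03)).astype(np.uint8)
cl=cv2.morphologyEx(hi&(1-cv2.dilate(lid,np.ones((5,5),np.uint8))),cv2.MORPH_OPEN,np.ones((5,5),np.uint8))
n,L,st,c=cv2.connectedComponentsWithStats(cl)
for i in range(1,n):
    q=P[L==i]; print(st[i],np.round(np.nanmean(q,0),3),np.round(np.nanpercentile(q,[3,97],axis=0),3).tolist())
tr=(sub&(Z>0.015)&(Z<0.032)).astype(np.uint8); q=P[tr>0]
print("tray",cv2.minAreaRect((q[:,:2]*1000).astype(np.float32)))
cv2.imwrite("pics/crop.png",cv2.resize(im[160:285,285:430,::-1],None,fx=5,fy=4.7,interpolation=cv2.INTER_CUBIC))
E
```

```text
[ 0.535 -0.056  0.097] [0.625 0.072 0.053] [ 0.588 -0.198  0.064]
lid ((0.0, 0.0), (0.0, 0.0), 0.0) nan
[363 171  18  21 354] [ 0.623 -0.108  0.093] [[0.602, -0.125, 0.088], [0.644, -0.091, 0.097]]
[316 173  18  21 340] [ 0.623 -0.008  0.09 ] [[0.602, -0.025, 0.087], [0.644, 0.009, 0.093]]
[ 307  193   89   78 5385] [ 0.528 -0.058  0.093] [[0.446, -0.141, 0.087], [0.593, 0.025, 0.097]]
tray ((542.8189697265625, -55.4700927734375), (263.3563537597656, 154.91845703125), 80.75907135009766)
  return np.nanmean(a, axis, out=out, keepdims=keepdims)
```

View pics/crop.png

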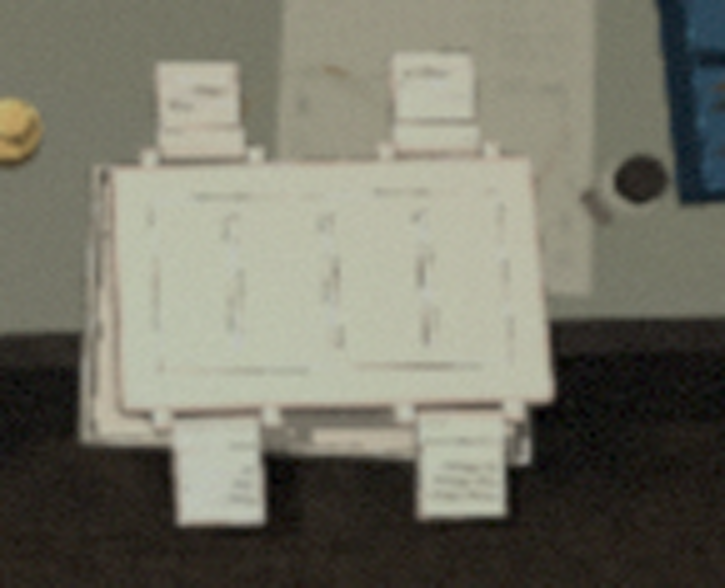

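The crop shows the lid corners at about (112,167), (527,155), (553,400) and (122,412), and all four flaps swung out with their knuckles along both long edges. I'll now fit the lid and clip frames.

```bash
python3 - <<'E'
from h import *
im,P,s=snap("top")
K,R,t=s["mtx"],s["R"],s["t"]; C=-R.T@t
def ray(u,v,h):
    r=R.T@np.linalg.solve(K,[u,v,1]); return C+r*(h-C[2])/r[2]
f=lambda a,b:(285+(a+.5)/5-.5,160+(b+.5)/4.7-.5)
c=np.array([ray(*f(*p),0.096) for p in [(112,167),(527,155),(553,400),(122,412)]])
print(np.round(c,4), "mid",c.mean(0)); n=np.linalg.norm
print("sides",n(c[0]-c[1]),n(c[2]-c[3]),n(c[0]-c[3]),n(c[1]-c[2]))
e=(c[0]-c[1])+(c[3]-c[2]); g=(c[0]-c[3])+(c[1]-c[2])
print("yaw from y, x edges",np.arctan2(-e[0],e[1]),np.arctan2(g[1],g[0]))
yaw=np.arctan2(-e[0],e[1]); M=np.array([[np.cos(yaw),-np.sin(yaw)],[np.sin(yaw),np.cos(yaw)]]); m=c.mean(0)[:2]
Z=P[...,2]; q=P[160:290,290:410].reshape(-1,3); q=q[q[:,2]>.05]; l=(q[:,:2]-m)@M
for sx in (1,-1):
  for sy in (1,-1):
    k=(sx*l[:,0]>68)&(sy*l[:,1]>20)&(abs(l[:,0])<115)
    print(sx,sy) if 0 else None
    k=(sx*l[:,0]>.07)&(sx*l[:,0]<.115)&(abs(sy*l[:,1]-.05)<.03)
    a=l[k]*1000; zz=q[k,2]*1000
    print("clip",sx,sy,np.percentile(a,[2,98],axis=0).round(1).tolist(),"z in/out slope",np.polyfit(sx*a[:,0]-61,zz,1).round(2))
for sx in (1,-1):
  for sy in (1,-1):
    print(sx,sy,"hinge world",np.round(m+M@[sx*.061,sy*.05],4))
w=P[...,2]; print("lid z",np.nanmedian(P[210:235,330:370,2]))
E
```

```text
[[ 0.5949  0.0308  0.096 ]
 [ 0.5955 -0.1443  0.096 ]
 [ 0.4854 -0.1458  0.096 ]
 [ 0.4849  0.0311  0.096 ]] mid [ 0.54015749 -0.05703338  0.096     ]
sides 0.17509809380091848 0.17684956187659423 0.10993967376759525 0.11015439632398341
yaw from y, x edges 0.003010288153686321 0.005645673954813037
clip 1 1 [[70.9, 31.0], [104.5, 65.4]] z in/out slope [-4.000e-02  9.154e+01]
clip 1 -1 [[71.4, -68.5], [104.2, -34.5]] z in/out slope [7.000e-02 9.169e+01]
clip -1 1 [[-102.0, 31.8], [-71.5, 66.0]] z in/out slope [-8.000e-02  9.268e+01]
clip -1 -1 [[-102.4, -67.3], [-70.4, -34.4]] z in/out slope [-0.19 93.28]
1 1 hinge world [ 0.601  -0.0068]
1 -1 hinge world [ 0.6013 -0.1068]
-1 1 hinge world [ 0.479  -0.0072]
-1 -1 hinge world [ 0.4793 -0.1072]
lid z 0.09462844348034584
```

Emit:
carry_out --steps '[[[-0.042,-0.043,0],-0.4,0.9],[[-0.084,-0.086,0],-0.8,0.9],[[-0.126,-0.13,0],-1.2,0.9],[[-0.168,-0.173,0],-1.66,0.9],[[-0.21,-0.216,0],-1.66,0.9],[[-0.253,-0.26,0],-1.66,0.9],[[-0.296,-0.303,0.01],-1.66,0.9],[[-0.338,-0.347,0.02],-1.66,0.9],[[-0.38,-0.39,0.03],-1.66,0.9],[[-0.423,-0.434,0.055],-1.66,0.9]]'

```text
time: 1.4
tool_pos: [0.4382, -0.0073, 0.1525]
ee_rot: [-3.142, 0.003, -3.139]
wrist_force: [-0.4, 0.7, 0.2]
width: 0.0052
finger_force: 0.0
```

Emit:
carry_out --steps '[[[0,0,0],0,0.9],[[0,0,0],0,0.9],[[0,0,0],0,0.9],[[0,0,0],0,0.9]]'

```text
time: 1.9
tool_pos: [0.4369, -0.004, 0.1527]
ee_rot: [-3.142, 0.002, -3.136]
wrist_force: [0.1, -0.7, 0.1]
width: 0.0046
finger_force: 0.0
```

```bash
python3 - <<'E'
from h import *
o=robot.get_obs(); print({k:np.round(v,4) for k,v in o.items()})
im,P,s=snap("wrist"); cv2.imwrite("pics/w1.png",im[...,::-1])
E
```

```text
{'time': np.float64(1.9), 'joint_positions': array([-1.3920e-01, -1.5350e-01,  1.7088e+00,  2.0000e-04,  1.5847e+00,
       -1.7153e+00]), 'qvel': array([-0.0049,  0.0021,  0.0019, -0.0016, -0.001 , -0.0003]), 'joint_torque': array([-1.21900e-01, -2.31302e+01, -2.97727e+01, -3.24000e-02,
        6.49000e-02,  1.70000e-03]), 'tool_pos': array([ 0.4369, -0.004 ,  0.1527]), 'ee_rot': array([-3.1416e+00,  1.6000e-03, -3.1363e+00]), 'wrist_force': array([ 0.0929, -0.7345,  0.0795]), 'wrist_torque': array([ 0.0289,  0.004 , -0.0199]), 'finger_force': np.float64(0.0), 'width': np.float64(0.0046)}
```

View pics/w1.png

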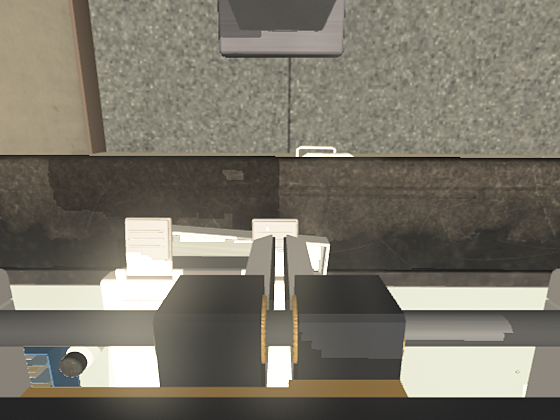

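The wrist view shows the front left flap at (275,228), centred under the fingertips, with the front right flap at (148,245). I'll lower onto it and sweep it round.

Emit:
carry_out --steps '[[[0,-0.004,0.03],0,0.9],[[0.001,-0.004,0.045],0,0.9],[[0.001,-0.004,0.055],0,0.9],[[0.001,-0.004,0.065],0,0.9],[[0,-0.004,0.073],0,0.9],[[-0.002,-0.004,0.08],0,0.9],[[-0.007,-0.004,0.089],0,0.9],[[-0.013,-0.004,0.094],0,0.9],[[-0.019,-0.004,0.097],0,0.9],[[-0.019,-0.004,0.097],0,0.9]]'

```text
time: 3.2
tool_pos: [0.4562, -0.0091, 0.0547]
ee_rot: [3.141, -0.0, -3.139]
wrist_force: [-0.5, -0.4, 0.5]
width: 0.0049
finger_force: 0.0
```

Emit:
carry_out --steps '[[[-0.001,0,0],0,0.9],[[-0.002,0,0],0,0.9],[[-0.003,0,0],0,0.9],[[-0.004,0,0],0,0.9]]'

```text
time: 3.7
tool_pos: [0.4595, -0.0091, 0.0548]
ee_rot: [3.142, -0.001, -3.139]
wrist_force: [-1.2, -0.1, -1.4]
width: 0.0045
finger_force: 0.7
```

Emit:
carry_out --steps '[[[-0.001,0,0],0,0.9],[[-0.002,0,0],0,0.9],[[-0.003,0,0],0,0.9]]'

```text
time: 4.08
tool_pos: [0.4614, -0.0091, 0.0542]
ee_rot: [3.141, -0.004, -3.139]
wrist_force: [-4.6, -0.8, -1.8]
width: 0.005
finger_force: 2.4
```

Emit:
carry_out --steps '[[[-0.001,0,0],0,0.9],[[-0.002,0,0],0,0.9],[[-0.003,0,0],0,0.9]]'

```text
time: 4.45
tool_pos: [0.4636, -0.0091, 0.0536]
ee_rot: [3.141, -0.006, -3.139]
wrist_force: [-5.5, -0.3, -2.4]
width: 0.005
finger_force: 2.7
```

Emit:
carry_out --steps '[[[-0.001,0,0],0,0.9],[[-0.002,0,0],0,0.9]]'

```text
time: 4.7
tool_pos: [0.4673, -0.009, 0.0542]
ee_rot: [3.141, -0.001, -3.139]
wrist_force: [-5.0, -0.8, -3.3]
width: 0.0047
finger_force: 2.1
```

Emit:
carry_out --steps '[[[-0.001,0,0],0,0.9],[[-0.001,0,0],0,0.9]]'

```text
time: 4.95
tool_pos: [0.4673, -0.009, 0.0542]
ee_rot: [3.141, -0.004, -3.139]
wrist_force: [-6.1, -0.9, -2.8]
width: 0.0046
finger_force: 3.2
```

Emit:
carry_out --steps '[[[-0.001,0,0],0,0.9],[[-0.001,0,0],0,0.9]]'

```text
time: 5.2
tool_pos: [0.4673, -0.009, 0.0542]
ee_rot: [3.141, -0.006, -3.139]
wrist_force: [-8.9, -0.6, -0.3]
width: 0.0048
finger_force: 4.5
```

The flap met its hard stop right after the force dropped, so it clicked home. I'll back off, take a top view, and go over to back right.

Emit:
carry_out --steps '[[[0.015,0,0],0,0.9],[[0.03,0,0],0,0.9],[[0.03,0,-0.05],0,0.9],[[0.03,0,-0.1],0,0.9],[[-0.02,-0.03,-0.1],0,0.9],[[-0.07,-0.06,-0.1],0,0.9],[[-0.12,-0.09,-0.1],0,0.9],[[-0.17,-0.1,-0.1],0,0.9],[[-0.175,-0.1,-0.1],0,0.9],[[-0.175,-0.1,-0.1],0,0.9]]'

```text
time: 6.45
tool_pos: [0.6449, -0.1083, 0.1553]
ee_rot: [3.141, 0.001, -3.138]
wrist_force: [-0.9, 0.3, 0.1]
width: 0.0047
finger_force: 0.0
```

```bash
python3 - <<'E'
from h import *
im,P,s=snap("top"); cv2.imwrite("pics/t2.png",cv2.resize(im[160:285,285:430,::-1],None,fx=5,fy=4.7))
E
```

```text
(no output)
```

View pics/t2.png

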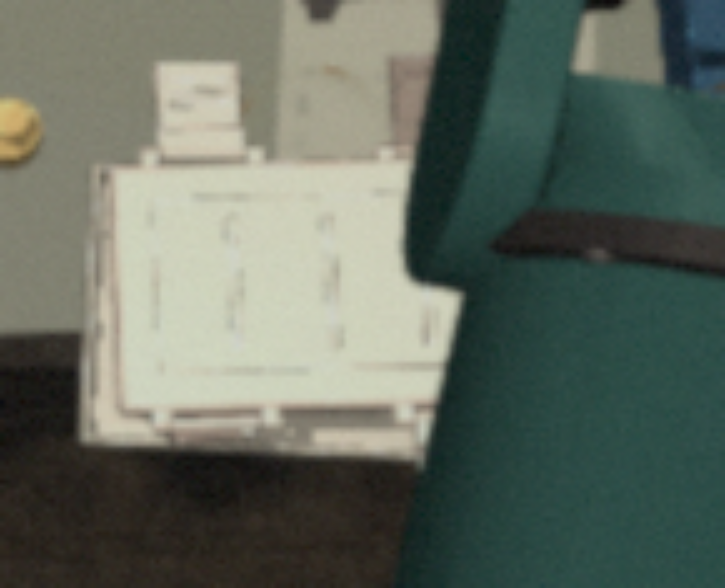

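The front left flap at (215,470) now hangs shut and the back left is still out. Back right next, with the same motion mirrored.

Emit:
carry_out --steps '[[[0,0,0.03],0,0.9],[[-0.001,0,0.045],0,0.9],[[-0.001,0,0.056],0,0.9],[[-0.001,0,0.066],0,0.9],[[0,0,0.075],0,0.9],[[0.002,0,0.082],0,0.9],[[0.007,0,0.091],0,0.9],[[0.013,0,0.096],0,0.9],[[0.019,0,0.1],0,0.9],[[0.019,0,0.1],0,0.9]]'

```text
time: 7.75
tool_pos: [0.6259, -0.1086, 0.055]
ee_rot: [3.141, 0.0, -3.139]
wrist_force: [0.7, 0.3, 0.1]
width: 0.0047
finger_force: 0.2
```

Emit:
carry_out --steps '[[[0.001,0,0],0,0.9],[[0.002,0,0],0,0.9],[[0.003,0,0],0,0.9],[[0.004,0,0],0,0.9]]'

```text
time: 8.25
tool_pos: [0.6236, -0.1086, 0.055]
ee_rot: [-3.142, 0.003, -3.139]
wrist_force: [5.8, 0.2, -3.0]
width: 0.0048
finger_force: 2.8
```

Emit:
carry_out --steps '[[[0.001,0,0],0,0.9],[[0.002,0,0],0,0.9],[[0.003,0,0],0,0.9]]'

```text
time: 8.62
tool_pos: [0.6204, -0.1086, 0.0548]
ee_rot: [3.142, 0.003, -3.139]
wrist_force: [4.9, 0.6, -2.0]
width: 0.0048
finger_force: 2.0
```

Emit:
carry_out --steps '[[[0.001,0,0],0,0.9],[[0.002,0,0],0,0.9],[[0.003,0,0],0,0.9]]'

```text
time: 9.0
tool_pos: [0.6182, -0.1086, 0.0548]
ee_rot: [3.142, 0.005, -3.139]
wrist_force: [8.6, 0.1, -6.6]
width: 0.0048
finger_force: 4.9
```

Emit:
carry_out --steps '[[[0.001,0,0],0,0.9],[[0.002,0,0],0,0.9]]'

```text
time: 9.25
tool_pos: [0.6182, -0.1086, 0.0549]
ee_rot: [-3.141, 0.01, -3.139]
wrist_force: [14.7, 0.1, -9.9]
width: 0.005
finger_force: 7.3
```

Emit:
carry_out --steps '[[[0,0,0],0,0.9],[[0.001,0,0],0,0.9]]'

```text
time: 9.5
tool_pos: [0.6182, -0.1086, 0.055]
ee_rot: [-3.141, 0.012, -3.139]
wrist_force: [17.6, 0.5, -9.2]
width: 0.0047
finger_force: 8.4
```

Emit:
carry_out --steps '[[[-0.004,0,0],0,0.9]]'

```text
time: 9.62
tool_pos: [0.6183, -0.1086, 0.0548]
ee_rot: [3.142, 0.002, -3.139]
wrist_force: [0.8, 0.3, -0.6]
width: 0.0049
finger_force: 0.8
```

Emit:
carry_out --steps '[[[-0.015,0,0],0,0.9],[[-0.03,0,0],0,0.9],[[-0.03,0,-0.05],0,0.9],[[-0.03,0,-0.1],0,0.9],[[0.02,0,-0.1],0,0.9],[[0.07,0,-0.1],0,0.9],[[0.12,0,-0.1],0,0.9],[[0.171,0,-0.1],0,0.9],[[0.171,0,-0.1],0,0.9],[[0.171,0,-0.1],0,0.9]]'

```text
time: 10.88
tool_pos: [0.4462, -0.1093, 0.1555]
ee_rot: [-3.141, 0.0, -3.139]
wrist_force: [0.5, 0.4, 0.1]
width: 0.0049
finger_force: 0.0
```

```bash
python3 - <<'E'
from h import *
im,P,s=snap("side"); a=cv2.resize(im[170:250,165:290,::-1],None,fx=5,fy=5,interpolation=cv2.INTER_CUBIC); cv2.imwrite("pics/s3.png",a)
im,P,s=snap("top"); cv2.imwrite("pics/t3.png",cv2.resize(im[160:285,285:430,::-1],None,fx=5,fy=4.7))
E
```

```text
(no output)
```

View pics/s3.png

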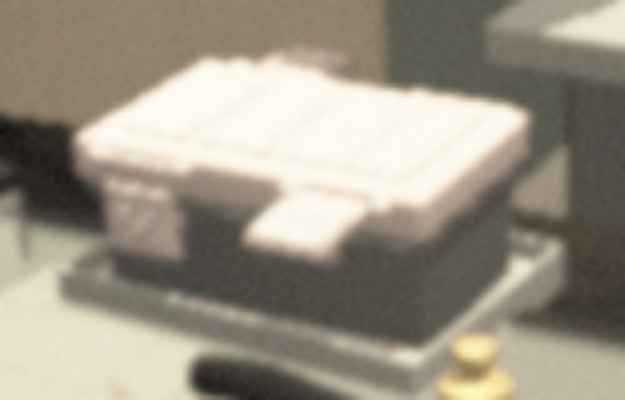

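The side view shows the back right flap at (145,220) hanging down and the back left at (305,225) still out. I'll check the angle of the shut flap from depth before going on.

```bash
python3 - <<'E'
from h import *
im,P,s=snap("side")
q=P[205:225,186:202].reshape(-1,3); q=q[np.isfinite(q[:,0])]
k=(q[:,2]>.045)&(q[:,2]<.078)&(q[:,0]>.58)&(q[:,0]<.64); q=q[k]
print(len(q),q.mean(0).round(4),np.polyfit(q[:,2]-.088,q[:,0],1).round(4))
for z in range(45,80,5):
    a=q[abs(q[:,2]*1000-z)<2.5]; print(z,len(a),a[:,0].mean().round(4) if len(a) else '')
E
```

```text
200 [ 0.6067 -0.1038  0.0628] [0.0223 0.6072]
45 4 0.6025
50 31 0.606
55 30 0.6075
60 33 0.6061
65 30 0.6075
70 34 0.6069
75 34 0.607
```

The back right face is vertical with x at 0.607 throughout, so it is shut. Now front right.

Emit:
carry_out --steps '[[[0.009,0,0.03],0,0.9],[[0.01,0,0.046],0,0.9],[[0.01,0,0.058],0,0.9],[[0.01,0,0.068],0,0.9],[[0.009,0,0.076],0,0.9],[[0.007,0,0.083],0,0.9],[[0.002,0,0.092],0,0.9],[[-0.004,0,0.097],0,0.9],[[-0.01,0,0.1],0,0.9],[[-0.01,0,0.1],0,0.9]]'

```text
time: 12.28
tool_pos: [0.4566, -0.1091, 0.0547]
ee_rot: [3.141, -0.0, -3.138]
wrist_force: [-0.4, 0.6, 0.0]
width: 0.0048
finger_force: 0.0
```

Emit:
carry_out --steps '[[[-0.001,0,0],0,0.9],[[-0.002,0,0],0,0.9],[[-0.003,0,0],0,0.9],[[-0.004,0,0],0,0.9],[[-0.005,0,0],0,0.9],[[-0.006,0,0],0,0.9]]'

```text
time: 13.02
tool_pos: [0.461, -0.1091, 0.0544]
ee_rot: [3.141, -0.003, -3.139]
wrist_force: [-4.0, -0.5, -0.5]
width: 0.0046
finger_force: 2.0
```

Emit:
carry_out --steps '[[[-0.001,0,0],0,0.9],[[-0.002,0,0],0,0.9],[[-0.003,0,0],0,0.9]]'

```text
time: 13.4
tool_pos: [0.463, -0.1091, 0.0537]
ee_rot: [3.141, -0.005, -3.139]
wrist_force: [-6.1, -1.2, -1.4]
width: 0.0045
finger_force: 2.9
```

Emit:
carry_out --steps '[[[-0.001,0,0],0,0.9],[[-0.002,0,0],0,0.9],[[-0.003,0,0],0,0.9]]'

```text
time: 13.78
tool_pos: [0.4674, -0.1089, 0.0542]
ee_rot: [3.141, -0.002, -3.139]
wrist_force: [-4.7, 0.2, -0.6]
width: 0.0047
finger_force: 2.8
```

Emit:
carry_out --steps '[[[-0.001,0,0],0,0.9],[[-0.001,0,0],0,0.9]]'

```text
time: 14.02
tool_pos: [0.4673, -0.1088, 0.0542]
ee_rot: [3.141, -0.005, -3.139]
wrist_force: [-6.4, -0.7, -1.2]
width: 0.0046
finger_force: 3.5
```

Front right clicked home with the same stop at 0.467. Over to back left.

Emit:
carry_out --steps '[[[0.015,0,0],0,0.9],[[0.03,0,0],0,0.9],[[0.03,0,-0.05],0,0.9],[[0.03,0,-0.1],0,0.9],[[-0.02,0.03,-0.1],0,0.9],[[-0.07,0.06,-0.1],0,0.9],[[-0.12,0.09,-0.1],0,0.9],[[-0.17,0.1,-0.1],0,0.9],[[-0.177,0.1,-0.1],0,0.9],[[-0.177,0.1,-0.1],0,0.9]]'

```text
time: 15.28
tool_pos: [0.6456, -0.0089, 0.1552]
ee_rot: [3.142, 0.0, -3.139]
wrist_force: [-0.2, -0.3, -0.3]
width: 0.0045
finger_force: 0.0
```

Emit:
carry_out --steps '[[[0,0,0.03],0,0.9],[[-0.001,0,0.045],0,0.9],[[-0.001,0,0.056],0,0.9],[[-0.001,0,0.066],0,0.9],[[0,0,0.075],0,0.9],[[0.002,0,0.082],0,0.9],[[0.007,0,0.091],0,0.9],[[0.013,0,0.096],0,0.9],[[0.019,0,0.1],0,0.9],[[0.019,0,0.1],0,0.9]]'

```text
time: 16.52
tool_pos: [0.6264, -0.0086, 0.0548]
ee_rot: [3.141, -0.0, -3.139]
wrist_force: [0.3, 0.5, 0.1]
width: 0.0052
finger_force: 0.0
```

Emit:
carry_out --steps '[[[0.001,0,0],0,0.9],[[0.002,0,0],0,0.9],[[0.003,0,0],0,0.9],[[0.004,0,0],0,0.9]]'

```text
time: 17.02
tool_pos: [0.6241, -0.0086, 0.0551]
ee_rot: [3.142, 0.003, -3.139]
wrist_force: [5.9, -0.5, -2.2]
width: 0.0046
finger_force: 2.4
```

Emit:
carry_out --steps '[[[0.001,0,0],0,0.9],[[0.002,0,0],0,0.9],[[0.003,0,0],0,0.9]]'

```text
time: 17.4
tool_pos: [0.6217, -0.0087, 0.055]
ee_rot: [3.142, 0.004, -3.139]
wrist_force: [6.4, 0.5, -3.9]
width: 0.0044
finger_force: 3.0
```

Emit:
carry_out --steps '[[[0.001,0,0],0,0.9],[[0.002,0,0],0,0.9],[[0.002,0,0],0,0.9]]'

```text
time: 17.77
tool_pos: [0.6181, -0.0087, 0.0549]
ee_rot: [3.142, 0.001, -3.139]
wrist_force: [4.5, 0.2, -3.3]
width: 0.0044
finger_force: 2.3
```

Emit:
carry_out --steps '[[[0.001,0,0],0,0.9],[[0.001,0,0],0,0.9]]'

```text
time: 18.02
tool_pos: [0.6182, -0.0087, 0.0549]
ee_rot: [3.141, 0.003, -3.139]
wrist_force: [7.6, -0.4, -5.0]
width: 0.0044
finger_force: 3.6
```

Same stop at 0.618, so back left is home too. Retreat clear of the case and check everything.

Emit:
carry_out --steps '[[[-0.015,0,0],0,0.9],[[-0.03,0,0],0,0.9],[[-0.03,0,-0.05],0,0.9],[[-0.03,0,-0.1],0,0.9],[[-0.03,0,-0.15],0,0.9],[[0.03,0.05,-0.17],0,0.9],[[0.08,0.1,-0.17],0,0.9],[[0.13,0.14,-0.17],0,0.9],[[0.17,0.18,-0.17],0,0.9],[[0.2,0.23,-0.17],0,0.9]]'

```text
time: 19.27
tool_pos: [0.4227, 0.2075, 0.2253]
ee_rot: [-3.141, -0.002, -3.14]
wrist_force: [0.7, 0.3, 0.3]
width: 0.0045
finger_force: 0.0
```

```bash
python3 - <<'E'
from h import *
s2,P,_=snap("side"); a=cv2.resize(s2[170:260,165:290,::-1],(620,300)) 
im,P,s=snap("top"); b=cv2.resize(im[160:285,285:430,::-1],(620,300)); cv2.imwrite("pics/end.png",np.vstack([a,b]))
print(np.round(P[187,287],3),np.round(P[199,411],3))
E
```

```text
[0.625 0.072 0.052] [ 0.588 -0.198  0.063]
```

View pics/end.png

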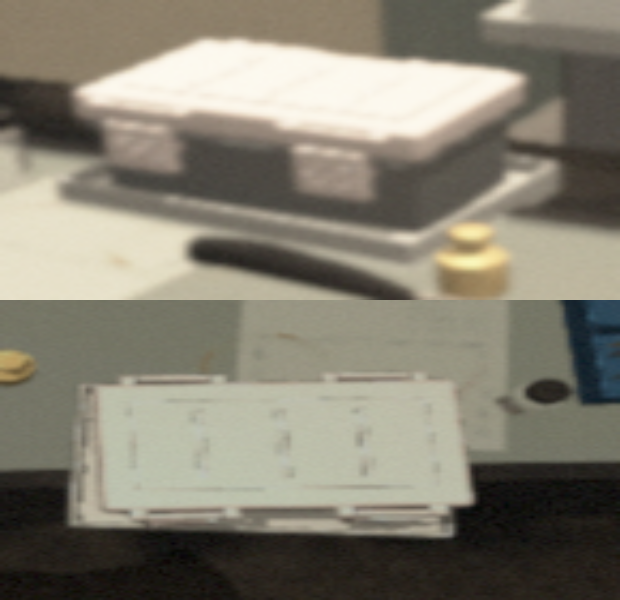

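Both back flaps hang shut in the side view at (145,147) and (335,172). No flap sticks out in the top view, and the weight (15,365) and the vial (548,390) haven't moved.

```bash
python3 -c "
from bench import robot
print(robot.close_job())"
```

```text
the job is handed in; nothing more can be done
None
```

All four clips are snapped home crosswise (front left, back right, front right, back left) and the job is handed in with the weight and vial unmoved; the hand-in returned no verdict, and the one close call was back right, where the end-of-move wrist reading reached about 19.9 N, just under the 20 N limit.

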